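# Fetch the robot car from behind the bench parts

### The arm

A 6-joint arm with a two-finger parallel gripper is mounted at the origin on the work surface. World frame = base frame: x ahead of the robot, y to its left, z up, the work surface at z = 0. Lengths are in m, angles in rad, forces in N, time in s.
With the tool pointing down it reaches from about 0.35 to 0.85 m from the base axis. Payload 8.1 kg.
Tool frame: the origin (TCP) lies at the very end of the fingers, on their centre line; the grasp point (between the pads) lies 19 mm behind it (robot.pinch_z is the distance from the TCP to the grasp point, in m); y points along the fingers, x is the direction in which the jaws open and shut, and the axes are right-handed (so a half turn about y gives the same grasp; the last joint's range is limited). The gripper opens to 93 mm and grips with 3 to 60 N. Pads are 15 mm wide; open, the fingers measure 128 mm over their backs; the gripper's body (75 mm by 188 mm) begins 65 mm behind the grasp point.
Start: joints at [-1.253, 0.13, 1.488, -0, 1.523, -0.085], TCP at [0.235, -0.552, 0.219] pointing down, gripper open.
Joint ranges: [-2.96, 2.96], [-0.89, 2.26], [0.02, 2.5], [-1.34, 4.48], [0, 2.73], [-2.66, 2.66]. Speed limits (rad/s): [2.39, 2.39, 2.79, 3.14, 3.14, 3.14].

### API

Orientations are given as a rotation vector (axis times angle).
In Python, from plant import robot gives the robot as it stands.
- The arm moves only by the shell command python3 -m inch 'ROWS' [FORCE]. ROWS is JSON, a list of rows, each a list of 5 numbers: the closure, from -1 (fully open) to 1 (shut), then the shift along the world's x, y, z in m, then the turn about the world's z in rad. A call has 1 to 8 rows; each row is the pose to reach, as a shift and turn from the pose measured when the call began; what a row does not reach only later rows make up. A row lasts 1/8 s, in which the tool goes at most 62.5 mm and 10.7 degrees, less where a joint would pass 70% of its speed; a pose out of reach is approached as far as the arm can. A call with a gripper value outside its range is refused whole. The fingers move at their own pace and stop on an object; FORCE is the grip in N (left out, the last holds). Time passes only in rows, so rows that repeat a pose let the fingers close. It gives the time, the measured TCP pose, the force and the opening at its end, in the units of the state.
- robot.read_state(): the state, without advancing time (a new reading comes with each control period).
- robot.read_camera(name): name is "side" or "top"; returns a dict with "color" (420x560x3 uint8, red, green, blue), "mtx" (3x3 intrinsics, pixels), "R" (3x3) and "t" (3): a world point X has camera coordinates R X + t. Camera axes: x right, y down, z forward; pixel columns grow to the right and rows downward; lengths in m; the calibration is good to about 2 mm. A picture is of the moment at which its call begins. There is no depth.
- robot.close_job(): hands the job in, once; it reports no verdict.
The state is a dict: "t": time; "q": joint angles; "dq": joint speeds; "joint_torque": joint torques, N m; "tool_pos": TCP position; "orientation": TCP orientation; "force": force on the tool from outside, world axes, zero at the start; "wrist_torque": the same for the moment, N m; "opening": finger opening in m.
Only numpy, scipy, OpenCV 4.12 (cv2) and the standard library are available. Lean on these libraries where they do the work, as an engineer would, in place of code of your own. Each camera call takes 0.05 s, during which the arm holds its last target. There are 200 camera calls.

### The job

The little robot car is stored at the far end of the grey tray, behind a knob-topped control box and a big can capacitor. Stand both of those on the black side mat, then take the car out and set it centred on the test stand, lengthways along it, so that its wheels hang free. Finally put the control box and the capacitor back in the tray, each on its own former spot and squared up as before; keep both upright throughout and leave the other items on the bench alone.

Things in the scene. Friction and masses are not known exactly. Their poses are not given: they have to be found in the camera images.
- control_center (a point): Centre, half-way up, of the control box: grey box 64 (x) x 60 (y) x 36 mm high, a fixed smooth round black knob (diameter 40, 40 mm tall) centred on top; 76 mm high in all, about 350 g. Point 38 mm above its underside; the knob spans 2 mm below to 38 mm above this point: lift by it, 22 mm up. Starts in the left or right front spot of the tray, squared to it within 4 degrees. z up.
- capacitor_center (a point): Centre, half-way up, of the capacitor: aluminium can (diameter 42, 76 mm tall) centred on a black base 64 (x) x 60 (y) x 12 mm high; 88 mm in all plus 3 mm terminals, about 250 g. Point 44 mm above its underside; grip the can high up, 24 mm above this point. Starts in the other front spot of the tray, squared to it within 4 degrees, 10 mm beside the control box. z up.
- car_center (a point): Centre of the robot car: black, 126 long (y) x 72 wide (x) x 40 mm high, about 220 g, four fixed 34 mm wheels at y +-42, insides of left and right 50 apart. Point 20 mm above wheel bottoms, 8 mm above the chassis' flat underside. Grip the body between the wheels, across x: 60 wide, 44 long, 8 mm below to 18 mm above this point. Starts crosswise in the tray, 8 mm behind the other two. z up.
- tray: Grey open tray, fixed, 194 (x) x 164 (y) x 26 mm high, walls and floor 4 mm. Origin: middle of its underside; x points from its front end (nearer the robot; two front spots at x -47, y +-35 mm) to its far end (car at about x +30 mm). z up.
- mat: Flat black rubber mat on the bench, fixed, 210 (x) x 150 (y) x 3 mm thick: the side area, to the left or to the right of the tray. Origin: middle of its underside, x along its longer side.
- stand_top (a point): Middle of the top of the car's test stand, on the other side of the tray from the mat: fixed block 28 (x) x 70 (y) mm, flat rubber top 46 mm above the bench, on a base plate 90 x 110 x 8 mm. The car's underside rests on it, car's y along this y (either way round), wheels hanging on both sides of the block. z up.
- screwdriver: Bystander: screwdriver lying on the bench beyond the tray, about 0.2 m long, roughly along the bench's left-right direction. Leave alone.
- spool: Bystander: grey spool, 56 mm diameter, 42 mm high, standing beyond the tray on the left. Origin: middle of its underside. Leave alone.
- breadboard: Bystander: white prototyping board 56 x 165 x 10 mm, lying beyond the tray on the right. Origin: middle of its underside. Leave alone.
Mind the look-alikes: they are no part of the job. What is shaped like the part that bears car_center but blue is not meant. What is shaped like the part that bears control_center but pink is not meant.

How it is judged:
By the outcome, as a careful person would: the job done as asked, in the order asked, and still so for the second after the job is handed in, with the robot touching nothing.
It also fails if it takes over 131 s, if anything falls off the work surface, if the arm or the gripper's body presses on something with over 40 N, if the wrist force passes 120 N, or if a joint passes its speed limit or range.

## Working session

There is one attempt and no reset: what is moved stays moved. The work goes in short steps, Python scripts to look and compute and a shell command to move; the robot and the scene stay as the last step left them, time stands still between calls to the robot, and variables do not carry over. Pictures are saved under pics/ and viewed, about 12 in all and at most 16, crops included, and the job is handed in when it is done.

```bash
ls; mkdir -p pics; cat > h.py <<'E'
import numpy as np, cv2
from plant import robot
def snap(n,f):
    c=robot.read_camera(n); cv2.imwrite('pics/'+f,cv2.cvtColor(c['color'],cv2.COLOR_RGB2BGR)); np.savez('cam_'+n+'.npz',**c); return c
def load(n): return np.load('cam_'+n+'.npz')
def px2w(c,u,v,z):
    d=c['R'].T@np.linalg.inv(c['mtx'])@np.array([u,v,1.]); o=-c['R'].T@c['t']
    return o+d*(z-o[2])/d[2]
def w2px(c,X):
    p=c['mtx']@(c['R']@np.array(X)+c['t']); return p[:2]/p[2]
def crop(n,f,u0,v0,u1,v1,s):
    i=cv2.cvtColor(load(n)['color'],cv2.COLOR_RGB2BGR)[v0:v1,u0:u1]; i=cv2.resize(i,None,fx=s,fy=s,interpolation=cv2.INTER_CUBIC)
    for k in range((u0+19)//20*20,u1,20): cv2.putText(i,str(k),(int((k-u0)*s),8),0,.3,(0,0,255)); cv2.line(i,(int((k-u0)*s),10),(int((k-u0)*s),16),(0,0,255))
    for k in range((v0+19)//20*20,v1,20): cv2.putText(i,str(k),(0,int((k-v0)*s)),0,.3,(0,0,255)); cv2.line(i,(22,int((k-v0)*s)),(28,int((k-v0)*s)),(0,0,255))
    cv2.imwrite('pics/'+f,i)
E
python3 - <<'E'
from h import *
for n in('top','side'):
    c=snap(n,n+'0.png'); print(n,-c['R'].T@c['t'],c['R'][2])
s=robot.read_state(); print(s['t'],s['tool_pos'],s['orientation'],s['opening'],robot.pinch_z)
E
```

```text
pics
top [0.48342197 0.00550719 0.94093532] [ 0.05937664  0.00243986 -0.99823267]
side [0.10139462 0.71576348 1.09656091] [ 0.33605412 -0.5437931  -0.7689972 ]
0.1 [ 0.23506483 -0.55150147  0.21772027] [-1.37225053  0.90848655 -0.90640884] 0.0928870412921486 0.0188
```

View pics/top0.png

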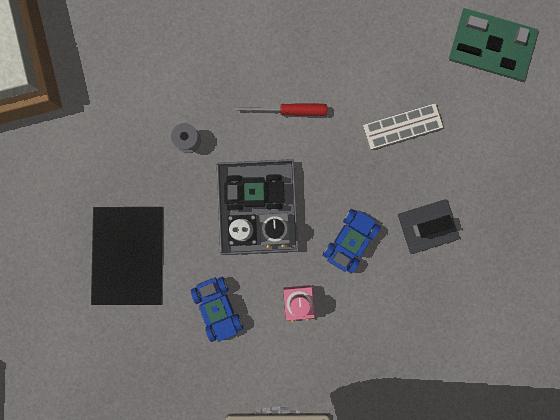

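View pics/side0.png

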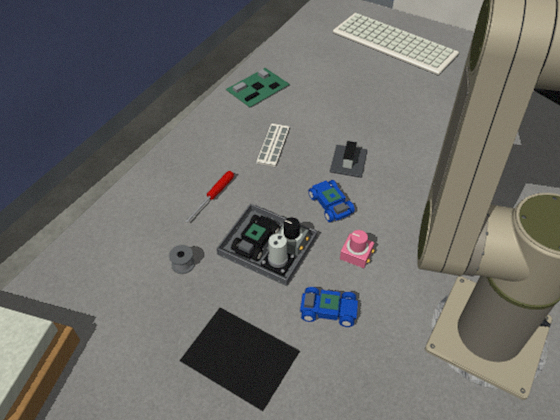

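Top view: the black car is at (254,192), with blue look-alikes at (352,240) and (217,309). The grey control box with black knob is at (275,230), with a pink look-alike at (300,303). The capacitor is at (241,230). The tray is at (258,207), the mat at (127,256), and the stand at (430,227). I choose the black car and the grey box in the tray and will check them in a close crop.

```bash
python3 - <<'E'
from h import *
from scipy.spatial.transform import Rotation as R
crop('top','trayc.png',210,150,310,260,5.4)
crop('top','standc.png',390,190,470,260,7)
print(R.from_rotvec(robot.read_state()['orientation']).as_matrix().round(3))
c=load('top'); print(c['mtx'])
for n,p in dict(mat=[(92,207),(163,207),(163,304),(92,304)]).items():
    for q in p: print(n,px2w(c,*q,.003).round(3))
E
```

```text
[[ 0.392 -0.001  0.92 ]
 [-0.92   0.002  0.392]
 [-0.002 -1.     0.   ]]
[[435.36274416   0.         271.59347935]
 [  0.         435.36274416 209.54588409]
 [  0.           0.           1.        ]]
mat [0.547 0.396 0.003]
mat [0.546 0.242 0.003]
mat [0.339 0.24  0.003]
mat [0.34  0.392 0.003]
```

View pics/trayc.png

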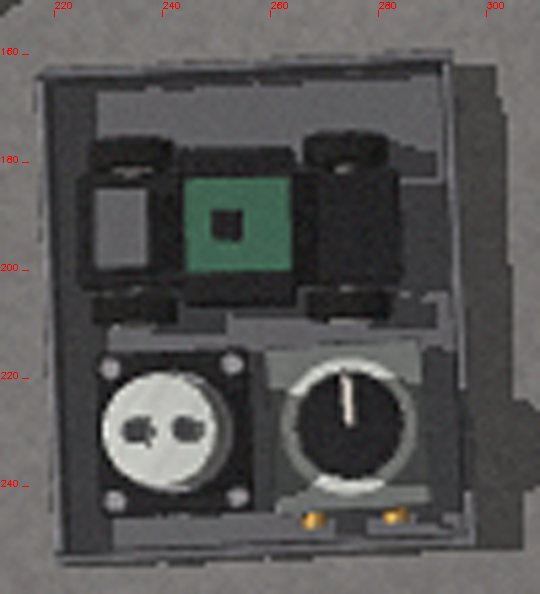

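View pics/standc.png

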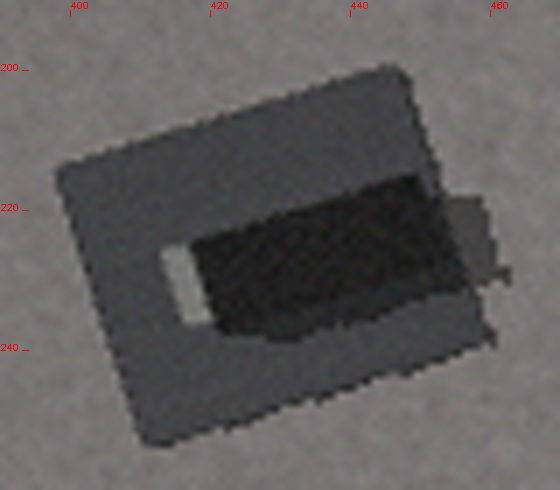

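Crops: the tray's rim corners are at about (217.4,163.9), (293.3,161.1), (221.1,253.7) and (297,250.6). The knob top is at (274.7,228.8), the can top at (239.6,229.6) and the car's middle at (254.4,192.2). The black car and grey box are confirmed. The stand's top corners are near (417.5,224.5), (449,215), (456,231) and (421,238).

```bash
python3 - <<'E'
from h import *
c=load('top')
def f(name,pts,z):
    w=np.array([px2w(c,*p,z)[:2] for p in pts]); print(name,w.round(4).tolist(),'mean',w.mean(0).round(4)); return w
o=lambda l:[(210+a/5.4,150+b/5.4) for a,b in l]
s=lambda l:[(390+a/7,190+b/7) for a,b in l]
t=f('tray',o([(40,75),(450,60),(470,543),(60,560)]),.026)
a=t[0]+t[1]-t[2]-t[3]; b=t[0]+t[3]-t[1]-t[2]; print('yaw',np.degrees([np.arctan2(a[1],a[0]),np.arctan2(-b[0],b[1])]))
f('knob',o([(349,426)]),.080); f('can',o([(160,430)]),.092); f('capbase',o([(95,352),(255,350),(255,512),(103,515)]),.016)
f('wheels',o([(130,152),(345,148),(348,305),(135,308)]),.038); f('green',o([(184,178),(292,178),(292,272),(184,272)]),.044)
b=f('base',s([(57,168),(397,65),(492,340),(150,445)]),.008)
t=f('standtop',s([(192,241),(418,175),(445,258),(218,333)]),.046)
a=b[0]+b[1]-b[2]-b[3]; print('yaw',np.degrees(np.arctan2(a[1],a[0]))); a=b[0]-b[1]; print(np.degrees(np.arctan2(-a[0],a[1]))); a=t[0]+t[3]-t[1]-t[2]; print(np.degrees(np.arctan2(-a[0],a[1])))
sc=load('side')
for n,p in dict(knob=(.4423,-.002,.08)).items(): print(w2px(sc,p))
E
```

```text
tray [[0.6354, 0.122], [0.6404, -0.0389], [0.4515, -0.045], [0.4459, 0.1139]] mean [0.5433 0.038 ]
yaw [2.15167751 1.90474975]
knob [[0.4963, 0.0018]] mean [0.4963 0.0018]
can [[0.4951, 0.0701]] mean [0.4951 0.0701]
capbase [[0.527, 0.1014], [0.5274, 0.0384], [0.4638, 0.0386], [0.4629, 0.0983]] mean [0.4953 0.0692]
wheels [[0.6032, 0.0857], [0.6043, 0.0025], [0.5435, 0.0018], [0.5428, 0.0838]] mean [0.5734 0.0434]
green [[0.5923, 0.0644], [0.592, 0.023], [0.5559, 0.0231], [0.5561, 0.0645]] mean [0.5741 0.0437]
base [[0.5278, -0.2634], [0.5588, -0.3684], [0.4745, -0.3948], [0.4432, -0.2898]] mean [ 0.5011 -0.3291]
standtop [[0.5043, -0.2916], [0.5233, -0.3583], [0.4989, -0.3655], [0.4773, -0.2985]] mean [ 0.501  -0.3285]
yaw 17.36814923112378
16.47219951728574
16.858483788349357
[313.3560962  230.50276406]
```

```bash
R='[-0.4,0.261,0.5535,-0.04,1.203]'; python3 -m inch '[[-0.4,0.03,0.06,0,0.15],[-0.4,0.056,0.12,0,0.3],[-0.4,0.084,0.18,0,0.45],[-0.4,0.112,0.24,0,0.6],[-0.4,0.14,0.3,0,0.75],[-0.4,0.168,0.36,0,0.9],[-0.4,0.196,0.42,0,1.05],[-0.4,0.224,0.48,0,1.203]]'
```

```text
t: 1.1
tool_pos: [0.4467, -0.0968, 0.2176]
orientation: [-1.571, -0.03, 0.032]
force: [1.5, -0.8, 0.8]
opening: 0.065
```

```bash
cat >> h.py <<'E'
def st():
    from scipy.spatial.transform import Rotation as R
    s=robot.read_state(); m=R.from_rotvec(s['orientation']).as_matrix()
    print('t %.2f'%s['t'],'pos',np.round(s['tool_pos'],4),'yaw %.4f'%np.arctan2(m[1,0],m[0,0]),'F',np.round(s['force'],1),'M',np.round(s['wrist_torque'],2),'open %.4f'%s['opening'],'appr',m[:,1].round(3))
E
python3 -m inch '[[-0.4,0.025,0.05,-0.02,0],[-0.4,0.0495,0.0985,-0.06,0],[-0.4,0.0495,0.0985,-0.09,0],[-0.4,0.0495,0.0985,-0.09,0],[-0.4,0.0495,0.0985,-0.09,0]]' >/dev/null; python3 -c "
from h import *
st(); snap('side','side1.png'); crop('side','s1c.png',230,150,360,300,4)"
```

```text
t 1.73 pos [0.4965 0.0012 0.1287] yaw 0.0393 F [ 0.7 -0.6  1.2] M [-0.07 -0.08  0.04] open 0.0652 appr [-0.001 -0.    -1.   ]
```

View pics/s1c.png

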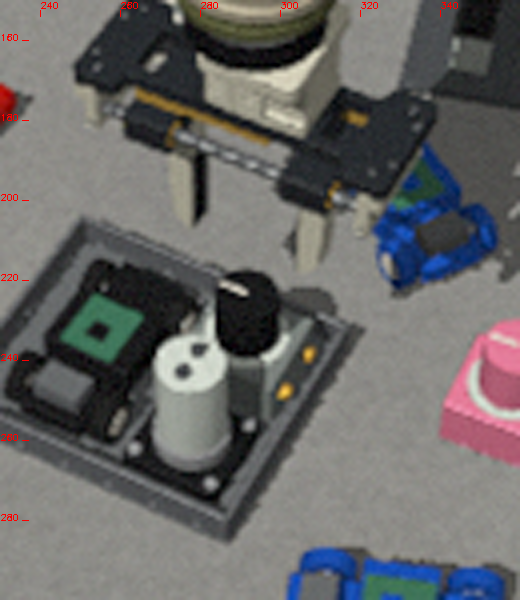

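The gripper hangs above the knob: fingertips are at about (277,204) and (307,216), and the knob top at (292,222). Descending in steps.

```bash
python3 -c "
from h import *
print(w2px(load('side'),(.4963,.0018,.08)))"
python3 -m inch '[[-0.4,0,0.0005,-0.02,0],[-0.4,0,0.0005,-0.04,0],[-0.4,0,0.0005,-0.06,0],[-0.4,0,0.0005,-0.075,0],[-0.4,0,0.0005,-0.082,0],[-0.4,0,0.0005,-0.082,0]]' 25 >/dev/null; python3 -c "
from h import *
st()"
```

```text
[292.67037145 222.53244941]
t 2.52 pos [0.4971 0.0012 0.0475] yaw 0.0385 F [-1.  -0.8  0.1] M [-0.02 -0.1   0.02] open 0.0656 appr [ 0.001 -0.    -1.   ]
```

```bash
python3 -m inch '[[0,0,0,0,0],[0.1,0,0,0,0],[0.3,0,0,0,0],[0.3,0,0,0,0],[0.3,0,0,0,0],[0.3,0,0,0,0]]' 25 >/dev/null; python3 -c "
from h import *
st()"; python3 -m inch '[[0.3,0,0,0.005,0],[0.3,0,0,0.01,0],[0.3,0,0,0.02,0],[0.3,0,0,0.03,0],[0.3,0,0,0.03,0]]' 25 >/dev/null; python3 -c "
from h import *
st()"
```

```text
t 3.27 pos [0.4974 0.0012 0.0479] yaw 0.0385 F [-1.2 -0.1  5.8] M [0.   0.15 0.04] open 0.0397 appr [ 0.001 -0.    -1.   ]
t 3.90 pos [0.4984 0.0011 0.0794] yaw 0.0385 F [-0.1  0.8 -2.7] M [-0.  -0.1 -0. ] open 0.0401 appr [ 0.004 -0.001 -1.   ]
```

```bash
python3 -m inch '[[0.3,0,0,0.04,0],[0.3,0,0,0.08,0],[0.3,0,0,0.095,0],[0.3,-0.02,0.04,0.095,0],[0.3,-0.035,0.085,0.095,0],[0.3,-0.05,0.13,0.095,0],[0.3,-0.07,0.175,0.095,0],[0.3,-0.085,0.22,0.095,0]]' >/dev/null; python3 -c "
from h import *
st()"; 
```

```text
t 4.90 pos [0.412  0.2222 0.173 ] yaw 0.0384 F [ 0.6 -0.  -3.1] M [-0.03 -0.09 -0.03] open 0.0397 appr [ 0.002 -0.001 -1.   ]
```

```bash
python3 -m inch '[[0.3,-0.01,0.04,0,0],[0.3,-0.02,0.08,-0.02,0],[0.3,-0.027,0.096,-0.05,0],[0.3,-0.027,0.096,-0.08,0],[0.3,-0.027,0.096,-0.1,0],[0.3,-0.027,0.096,-0.115,0],[0.3,-0.027,0.096,-0.12,0],[0.3,-0.027,0.096,-0.12,0]]' >/dev/null; python3 -c "
from h import *
st()"; 
```

```text
t 5.90 pos [0.3851 0.3181 0.053 ] yaw 0.0382 F [-0.8 -0.1 -3. ] M [-0.04 -0.05  0.03] open 0.0392 appr [ 0.002 -0.001 -1.   ]
```

```bash
python3 -m inch '[[0.3,0,0,-0.003,0],[0.3,0,0,-0.005,0],[0.3,0,0,-0.006,0],[0.3,0,0,-0.006,0]]' >/dev/null; python3 -c "
from h import *
st()"; 
```

```text
t 6.40 pos [0.3852 0.3182 0.0472] yaw 0.0382 F [-0.2 -0.7 -2.8] M [-0.03 -0.12 -0.01] open 0.0395 appr [ 0.003 -0.001 -1.   ]
```

```bash
python3 -m inch '[[0.3,0,0,-0.001,0],[0.3,0,0,-0.0015,0],[0.3,0,0,-0.0015,0]]' >/dev/null; python3 -c "
from h import *
st()"; 
```

```text
t 6.78 pos [0.3854 0.3182 0.047 ] yaw 0.0382 F [-4.5 -5.  10.3] M [-0.8   1.13  0.16] open 0.0394 appr [ 0.003 -0.001 -1.   ]
```

```bash
python3 -m inch '[[0,0,0,0,0],[-0.4,0,0,0,0],[-0.4,0,0,0,0],[-0.4,0,0,0.03,0],[-0.4,0,0,0.07,0],[-0.4,0,0,0.12,0],[-0.4,0.02,-0.04,0.12,0],[-0.4,0.04,-0.085,0.12,0]]' >/dev/null; python3 -c "
from h import *
st()"; 
```

```text
t 7.78 pos [0.4262 0.233  0.168 ] yaw 0.0404 F [ 1.   0.8 -0.1] M [-0.04 -0.08 -0.01] open 0.0651 appr [ 0.005 -0.    -1.   ]
```

```bash
python3 -m inch '[[-0.4,0.02,-0.05,0,0],[-0.4,0.045,-0.1,-0.01,0],[-0.4,0.0696,-0.163,-0.03,0],[-0.4,0.0696,-0.163,-0.04,0],[-0.4,0.0696,-0.163,-0.04,0]]' >/dev/null; python3 -c "
from h import *
st(); snap('side','side2.png'); crop('side','s2c.png',180,180,340,400,2.7)"; 
```

```text
t 8.40 pos [0.4948 0.0698 0.1266] yaw 0.0387 F [-0.2 -0.1  0.3] M [ 0.01 -0.09  0.  ] open 0.0653 appr [ 0.002 -0.    -1.   ]
```

View pics/s2c.png

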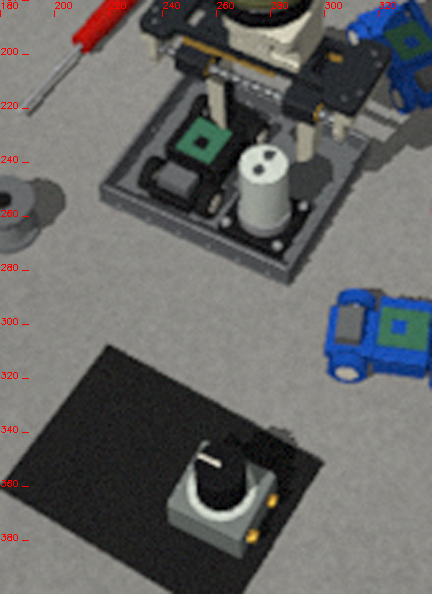

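The control box stands upright on the mat, around (262,363). The gripper is over the capacitor, whose can top is at (277,240). Descending onto the can and gripping.

```bash
python3 -m inch '[[-0.4,0.0005,0.0002,-0.02,0],[-0.4,0.0005,0.0002,-0.04,0],[-0.4,0.0005,0.0002,-0.06,0],[-0.4,0.0005,0.0002,-0.073,0],[-0.4,0.0005,0.0002,-0.073,0],[0,0.0005,0.0002,-0.073,0],[0.25,0.0005,0.0002,-0.073,0],[0.25,0.0005,0.0002,-0.073,0]]' 25 >/dev/null; python3 -c "
from h import *
st()";  python3 -m inch '[[0.25,0,0,0,0],[0.25,0,0,0,0]]' 25 >/dev/null; python3 -c "
from h import *
st()"
```

```text
t 9.45 pos [0.4961 0.0709 0.0552] yaw 0.0400 F [-0.2 -0.   3.3] M [ 0.02  0.2  -0.01] open 0.0415 appr [ 0.004  0.    -1.   ]
t 9.70 pos [0.4961 0.0708 0.0553] yaw 0.0398 F [-0.6 -0.   0.5] M [0.01 0.01 0.02] open 0.0417 appr [ 0.004  0.    -1.   ]
```

```bash
python3 -m inch '[[0.25,0,0,0.01,0],[0.25,0,0,0.03,0],[0.25,0,0,0.06,0],[0.25,0.002,0.05,0.09,0],[0.25,0.003,0.1,0.09,0],[0.25,0.004,0.15,0.09,0],[0.25,0.005,0.2,0.09,0],[0.25,0.005,0.247,0.09,0]]' >/dev/null; python3 -c "
from h import *
st()";  python3 -m inch '[[0.25,0,0,-0.03,0],[0.25,0,0,-0.06,0],[0.25,0,0,-0.08,0],[0.25,0,0,-0.085,0],[0.25,0,0,-0.085,0]]' >/dev/null; python3 -c "
from h import *
st()"
```

```text
t 10.70 pos [0.501  0.3195 0.1458] yaw 0.0400 F [ 0.9 -0.2 -1.6] M [-0.06 -0.09 -0.04] open 0.0417 appr [ 0.005  0.    -1.   ]
t 11.32 pos [0.5014 0.3194 0.0614] yaw 0.0396 F [-0.5  0.  -2.3] M [-0.01 -0.07 -0.02] open 0.0415 appr [ 0.005  0.    -1.   ]
```

Touchdown is expected at about z 0.0543.

```bash
python3 -m inch '[[0.25,0,0,-0.003,0],[0.25,0,0,-0.006,0],[0.25,0,0,-0.0067,0],[0.25,0,0,-0.0067,0]]' >/dev/null; python3 -c "
from h import *
st()"
```

```text
t 11.82 pos [0.5013 0.3194 0.0547] yaw 0.0396 F [-0.3  0.2 -2.3] M [-0.05 -0.12 -0.01] open 0.0417 appr [ 0.005  0.    -1.   ]
```

```bash
python3 -m inch '[[0.25,0,0,-0.0006,0],[0.25,0,0,-0.001,0],[0.25,0,0,-0.001,0]]' >/dev/null; python3 -c "
from h import *
st()"
```

```text
t 12.20 pos [0.5015 0.3196 0.0543] yaw 0.0396 F [-1.2 -1.1  2.9] M [-0.25  0.51  0.02] open 0.0417 appr [ 0.005  0.001 -1.   ]
```

```bash
python3 -m inch '[[0,0,0,0,0],[-0.4,0,0,0,0],[-0.4,0,0,0,0],[-0.4,0,0,0.03,0],[-0.4,0,0,0.06,0],[-0.63,0,0,0.1,0],[-0.63,0.02,-0.04,0.1,0],[-0.63,0.03,-0.1,0.1,0]]' >/dev/null; python3 -m inch '[[-0.63,0.01,-0.06,0,0],[-0.63,0.025,-0.12,0,0],[-0.63,0.042,-0.176,-0.02,0],[-0.63,0.042,-0.176,-0.04,0],[-0.63,0.042,-0.176,-0.06,0],[-0.63,0.042,-0.176,-0.07,0],[-0.63,0.042,-0.176,-0.07,0]]' >/dev/null;python3 -c "
from h import *
st(); snap('side','side3.png'); crop('side','s3c.png',200,180,340,340,3.7); c=load('side')
for p in [(.5737+.0,.0435,.044)]: print(w2px(c,p))"
```

```text
t 14.07 pos [0.5735 0.0451 0.0841] yaw 0.0443 F [-0.1  0.4  0.1] M [-0.04 -0.1  -0.02] open 0.0759 appr [ 0.006  0.002 -1.   ]
[256.50129442 230.71446147]
```

View pics/s3c.png

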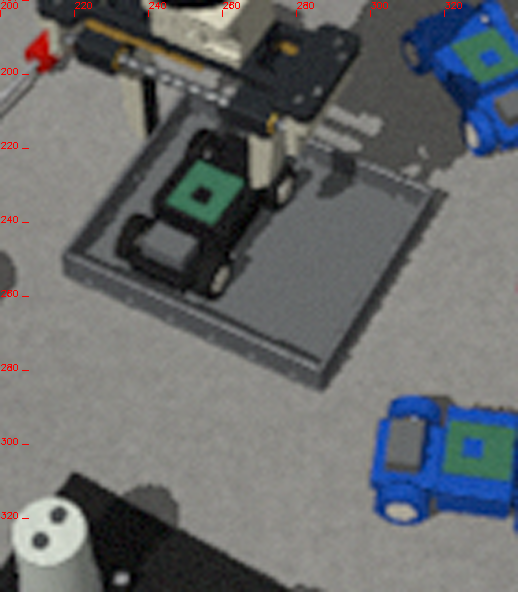

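```bash
python3 -m inch '[[-0.63,0.0002,-0.0014,-0.02,-0.02],[-0.63,0.0002,-0.0014,-0.04,-0.02],[-0.63,0.0002,-0.0014,-0.06,-0.02],[-0.63,0.0002,-0.0014,-0.072,-0.02],[-0.63,0.0002,-0.0014,-0.072,-0.02]]' >/dev/null; python3 -c "
from h import *
st()";python3 -m inch '[[-0.4,0,0,0,0],[-0.2,0,0,0,0],[0,0,0,0,0],[0,0,0,0,0],[0,0,0,0,0]]' 25 >/dev/null; python3 -c "
from h import *
st()"; python3 -m inch '[[0,0,0,0.01,0],[0,0,0,0.03,0],[0,0,0,0.06,0],[0,0,0,0.1,0],[0,0,0,0.12,0],[0,0,0,0.12,0]]' 25 >/dev/null; python3 -c "
from h import *
st(); snap('side','side4.png'); crop('side','s4c.png',200,130,320,270,4.2)"
```

```text
t 14.75 pos [0.5732 0.0435 0.0114] yaw 0.0240 F [ 0.4  0.4 -0.2] M [-0.09 -0.11 -0.03] open 0.0755 appr [ 0.004  0.001 -1.   ]
t 15.38 pos [0.5739 0.0434 0.0121] yaw 0.0239 F [ 1.4 -1.8  3.2] M [-0.09 -0.07  0.09] open 0.0602 appr [ 0.006  0.001 -1.   ]
t 16.12 pos [0.5753 0.0435 0.1345] yaw 0.0240 F [ 0.6 -0.6 -2.7] M [-0.02 -0.07  0.02] open 0.0599 appr [ 0.01   0.001 -1.   ]
```

View pics/s4c.png

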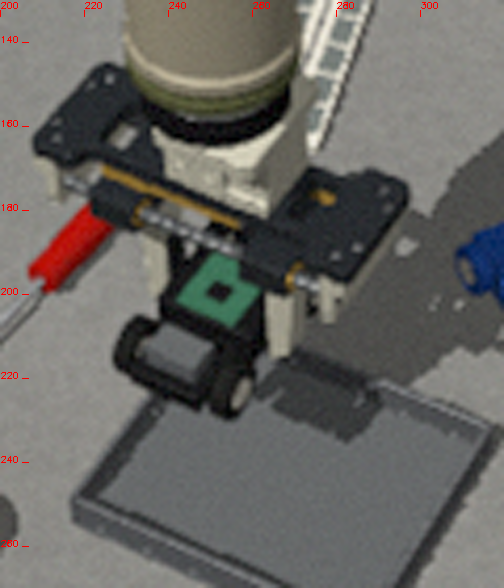

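The car is lifted level; its roof is at (250,198). Carrying it to the stand.

```bash
python3 -m inch '[[0,-0.01,-0.05,0,0.04],[0,-0.02,-0.1,0,0.08],[0,-0.03,-0.15,0,0.12],[0,-0.04,-0.2,0,0.16],[0,-0.05,-0.25,0,0.2],[0,-0.06,-0.3,0,0.25],[0,-0.07,-0.35,0,0.271],[0,-0.074,-0.372,0,0.271]]' >/dev/null; python3 -c "
from h import *
st()";  python3 -m inch '[[0,-0.0005,-0.0003,0,0],[0,-0.0005,-0.0003,-0.02,0],[0,-0.0005,-0.0003,-0.04,0],[0,-0.0005,-0.0003,-0.04,0]]' >/dev/null; python3 -c "
from h import *
st(); snap('side','side5.png'); crop('side','s5c.png',310,100,390,200,6); snap('top','top5.png'); crop('top','t5c.png',380,160,480,280,5)"
```

```text
t 17.18 pos [ 0.498  -0.3303  0.1299] yaw 0.2927 F [ 0.7  0.5 -3.1] M [ 0.01 -0.13 -0.03] open 0.0597 appr [ 0.003  0.005 -1.   ]
t 17.68 pos [ 0.4959 -0.3279  0.086 ] yaw 0.2940 F [-0.8 -0.1 -2.2] M [-0.02 -0.04  0.03] open 0.0599 appr [-0.002  0.009 -1.   ]
```

View pics/s5c.png

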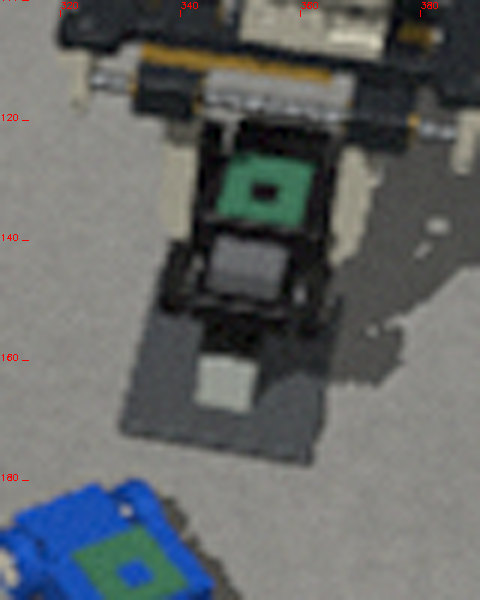

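The car hovers over the stand's front half; the block's light front face is at (347,163). Correcting 5 mm in x, then lowering.

```bash
python3 -m inch '[[0,0.005,-0.001,0,0],[0,0.005,-0.001,-0.01,0],[0,0.005,-0.001,-0.02,0],[0,0.005,-0.001,-0.03,0],[0,0.005,-0.001,-0.038,0],[0,0.005,-0.001,-0.038,0]]' >/dev/null; python3 -c "
from h import *
st()"
```

```text
t 18.52 pos [ 0.5017 -0.33    0.0499] yaw 0.2935 F [-0.1 -0.1 -2.5] M [ 0.02 -0.07  0.02] open 0.0599 appr [ 0.     0.007 -1.   ]
```

```bash
python3 -m inch '[[0,-0.0005,0.001,-0.003,0],[0,-0.0005,0.001,-0.006,0],[0,-0.0005,0.001,-0.007,0],[0,-0.0005,0.001,-0.007,0]]' >/dev/null; python3 -c "
from h import *
st()"
```

```text
t 19.02 pos [ 0.5012 -0.3291  0.0429] yaw 0.2935 F [ 0.5  0.3 -2.5] M [-0.04 -0.09  0.02] open 0.0598 appr [ 0.     0.007 -1.   ]
```

```bash
python3 -m inch '[[0,0,0,-0.0008,0],[0,0,0,-0.0016,0],[0,0,0,-0.0016,0]]' >/dev/null; python3 -c "
from h import *
st()"
```

```text
t 19.40 pos [ 0.5014 -0.3292  0.0422] yaw 0.2936 F [-4.   2.6  5.2] M [ 0.34  0.4  -0.06] open 0.0595 appr [ 0.001  0.007 -1.   ]
```

```bash
python3 -m inch '[[-0.2,0,0,0,0],[-0.5,0,0,0,0],[-0.6,0,0,0,0],[-0.6,0,0,0.02,0],[-0.6,0,0,0.05,0],[-0.6,0,0,0.1,0],[-0.5,-0.02,0.05,0.12,0],[-0.4,-0.04,0.1,0.12,0]]' >/dev/null; python3 -m inch '[[-0.4,-0.01,0.06,0,-0.1],[-0.4,-0.01,0.12,0,-0.2],[-0.4,-0.01,0.18,0,-0.254],[-0.4,-0.01,0.2,0,-0.254],[-0.4,-0.01,0.2,0,-0.254]]' >/dev/null; python3 -c "
from h import *
st(); snap('side','side6.png'); crop('side','s6c.png',310,110,390,200,4); snap('top','top6.png'); crop('top','t6c.png',390,180,470,270,5)
cv2.imwrite('pics/c6.png',np.hstack([cv2.copyMakeBorder(cv2.imread('pics/s6c.png'),0,90,0,0,0),cv2.imread('pics/t6c.png')]))"
```

```text
t 21.02 pos [ 0.4532 -0.0283  0.1683] yaw 0.0416 F [ 0.2 -0.3  0.5] M [-0.   -0.08 -0.06] open 0.0651 appr [ 0.009  0.001 -1.   ]
```

View pics/c6.png

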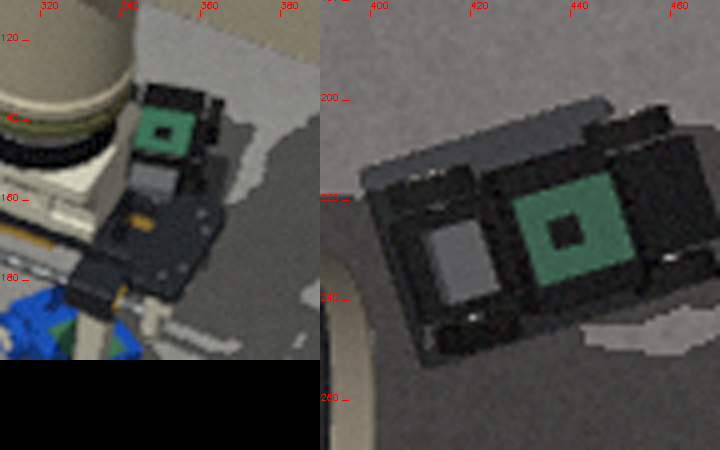

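```bash
python3 -c "
from h import *
c=load('top')
w=np.array([px2w(c,*p,.068) for p in [(413.4,217.4),(451.6,205.4),(422,246.4),(461,234)]]);print(w.mean(0)); a=w[0]+w[2]-w[1]-w[3]; print(np.degrees(np.arctan2(-a[0],a[1])))"
python3 -m inch '[[-0.4,-0.01,0.05,0,0],[-0.4,-0.02,0.1,0,0],[-0.4,-0.03,0.15,0,0],[-0.4,-0.04,0.2,0,0],[-0.4,-0.05,0.25,0,0],[-0.4,-0.06,0.3,0,0],[-0.4,-0.068,0.3465,-0.01,0],[-0.4,-0.068,0.3465,-0.03,0]]' >/dev/null; python3 -c "
from h import *
st(); snap('side','side7.png'); crop('side','s7c.png',180,250,320,410,3.7);crop('side','s7d.png',310,110,390,200,6)"
```

```text
[ 0.50089353 -0.32333695  0.068     ]
17.1066091366582
t 22.12 pos [0.3861 0.3188 0.1387] yaw 0.0410 F [ 0.8 -0.4 -1. ] M [-0.1  -0.11  0.06] open 0.0650 appr [ 0.011  0.003 -1.   ]
```

View pics/s7c.png

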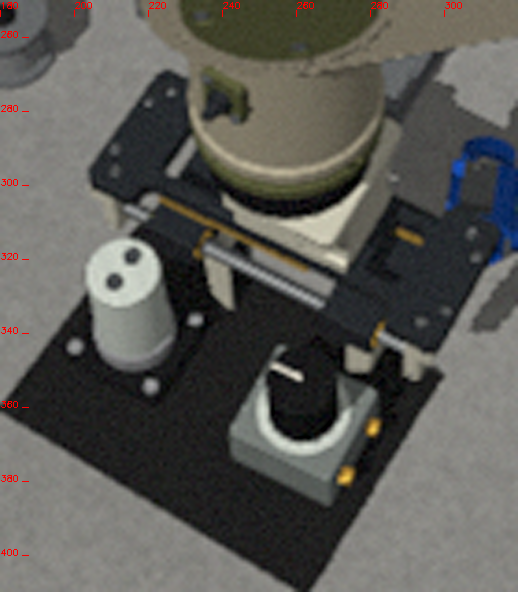

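View pics/s7d.png

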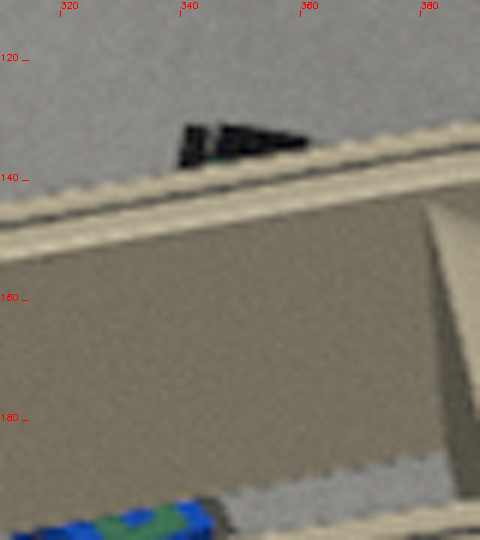

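Both parts stand upright on the mat: the capacitor around (214,330), the control box around (262,360). The arm hides the car in the second crop. Gripping the control box again.

```bash
python3 -m inch '[[-0.4,-0.0007,-0.0006,-0.03,-0.003],[-0.4,-0.0007,-0.0006,-0.06,-0.003],[-0.4,-0.0007,-0.0006,-0.08,-0.003],[-0.4,-0.0007,-0.0006,-0.0917,-0.003],[-0.4,-0.0007,-0.0006,-0.0917,-0.003],[-0.4,-0.0007,-0.0006,-0.0917,-0.003]]' >/dev/null; python3 -c "
from h import *
st()"; python3 -m inch '[[0,0,0,0,0],[0.1,0,0,0,0],[0.3,0,0,0,0],[0.3,0,0,0,0],[0.3,0,0,0,0],[0.3,0,0,0,0]]' 25 >/dev/null; python3 -c "
from h import *
st()"; 
```

```text
t 22.93 pos [0.3849 0.3159 0.0444] yaw 0.0366 F [-0.6 -0.  -0.6] M [-0.04 -0.16  0.04] open 0.0650 appr [ 0.008  0.    -1.   ]
t 23.68 pos [0.3852 0.3161 0.0447] yaw 0.0366 F [1.  0.6 3.8] M [-0.06 -0.08  0.01] open 0.0394 appr [ 0.008  0.001 -1.   ]
```

```bash
python3 -m inch '[[0.3,0,0,0.01,0],[0.3,0,0,0.05,0],[0.3,0,0,0.09,0],[0.3,0.015,-0.05,0.1,0],[0.3,0.03,-0.1,0.1,0],[0.3,0.05,-0.15,0.1,0],[0.3,0.07,-0.2,0.1,0],[0.3,0.09,-0.25,0.1,0]]' >/dev/null; python3 -c "
from h import *
st()"; 
```

```text
t 24.68 pos [0.475  0.0645 0.1447] yaw 0.0368 F [ 1.5  0.8 -2.8] M [-0.04 -0.13 -0.02] open 0.0395 appr [ 0.007  0.001 -1.   ]
```

```bash
python3 -m inch '[[0.3,0.015,-0.04,0,0],[0.3,0.0224,-0.0655,0,0],[0.3,0.0224,-0.0655,-0.03,0],[0.3,0.0224,-0.0655,-0.06,0],[0.3,0.0224,-0.0655,-0.08,0],[0.3,0.0224,-0.0655,-0.092,0],[0.3,0.0224,-0.0655,-0.092,0],[0.3,0.0224,-0.0655,-0.092,0]]' >/dev/null; python3 -c "
from h import *
st()"; 
```

```text
t 25.68 pos [ 0.4981 -0.001   0.0537] yaw 0.0368 F [ 0.1  0.4 -2.6] M [-0.03 -0.12 -0.03] open 0.0396 appr [ 0.009  0.001 -1.   ]
```

```bash
python3 -m inch '[[0.3,-0.0007,0,-0.004,0],[0.3,-0.0007,0,-0.007,0],[0.3,-0.0007,0,-0.0078,0],[0.3,-0.0007,0,-0.0078,0]]' >/dev/null; python3 -c "
from h import *
st()"; 
```

```text
t 26.18 pos [ 0.4974 -0.001   0.0459] yaw 0.0369 F [-0.4  0.3 -2.8] M [-0.05  0.03 -0.03] open 0.0396 appr [ 0.009  0.001 -1.   ]
```

```bash
python3 -m inch '[[0.3,0,0,-0.0008,0],[0.3,0,0,-0.0014,0],[0.3,0,0,-0.0014,0]]' >/dev/null; python3 -c "
from h import *
st()"; 
```

```text
t 26.55 pos [ 0.4977 -0.0009  0.0456] yaw 0.0369 F [-4.6  1.9  8.2] M [ 0.16  1.25 -0.1 ] open 0.0398 appr [ 0.009  0.001 -1.   ]
```

```bash
python3 -m inch '[[0,0,0,0,0],[-0.4,0,0,0,0],[-0.4,0,0,0,0],[-0.4,0,0,0.03,0],[-0.4,0,0,0.07,0],[-0.4,0,0,0.1,0],[-0.4,0,0.05,0.1,0],[-0.4,0,0.1,0.1,0]]' >/dev/null; python3 -m inch '[[-0.4,0,0.05,0,0],[-0.4,0.002,0.1,0,0],[-0.4,0.003,0.15,0,0],[-0.4,0.003,0.2,0,0],[-0.4,0.003,0.22,0,0],[-0.4,0.003,0.22,-0.01,0],[-0.4,0.003,0.22,-0.01,0]]' >/dev/null; python3 -c "
from h import *
st()"; 
```

```text
t 28.43 pos [0.5005 0.318  0.1346] yaw 0.0342 F [-0.  -1.  -0.5] M [-0.01 -0.05  0.02] open 0.0649 appr [ 0.008 -0.001 -1.   ]
```

```bash
python3 -m inch '[[-0.4,0.001,0.0018,-0.03,0.0054],[-0.4,0.001,0.0018,-0.06,0.0054],[-0.4,0.001,0.0018,-0.075,0.0054],[-0.4,0.001,0.0018,-0.0795,0.0054],[-0.4,0.001,0.0018,-0.0795,0.0054]]' >/dev/null; python3 -c "
from h import *
st()"; 
```

```text
t 29.05 pos [0.502  0.3196 0.0558] yaw 0.0391 F [-0.   0.8 -0.1] M [ 0.01 -0.05 -0.01] open 0.0650 appr [ 0.009 -0.001 -1.   ]
```

```bash
python3 -m inch '[[0,-0.0003,0,-0.001,0],[0.25,-0.0003,0,-0.001,0],[0.25,-0.0003,0,-0.001,0],[0.25,-0.0003,0,-0.001,0],[0.25,-0.0003,0,-0.001,0],[0.25,-0.0003,0,-0.001,0]]' 25 >/dev/null; python3 -c "
from h import *
st()"; python3 -m inch '[[0.25,0,0,0.01,0],[0.25,0,0,0.05,0],[0.25,0,0,0.085,0],[0.25,0,-0.05,0.095,0],[0.25,-0.001,-0.1,0.095,0],[0.25,-0.002,-0.15,0.095,0],[0.25,-0.004,-0.2,0.095,0],[0.25,-0.0055,-0.2487,0.095,0]]' >/dev/null; python3 -c "
from h import *
st()"; 
```

```text
t 29.80 pos [0.502  0.3198 0.0555] yaw 0.0391 F [-1.  -0.5  5.3] M [-0.09  0.52 -0.03] open 0.0415 appr [ 0.009 -0.    -1.   ]
t 30.80 pos [0.4961 0.0696 0.1507] yaw 0.0392 F [ 0.1 -0.  -1.5] M [-0.06 -0.1  -0.01] open 0.0416 appr [ 0.01 -0.   -1.  ]
```

```bash
python3 -m inch '[[0.25,0.0003,0.0013,0,0],[0.25,0.0003,0.0013,-0.03,0],[0.25,0.0003,0.0013,-0.06,0],[0.25,0.0003,0.0013,-0.08,0],[0.25,0.0003,0.0013,-0.09,0],[0.25,0.0003,0.0013,-0.09,0],[0.25,0.0003,0.0013,-0.09,0]]' >/dev/null; python3 -c "
from h import *
st()"; 
```

```text
t 31.68 pos [0.4972 0.0711 0.0618] yaw 0.0395 F [ 0.1 -0.  -0.7] M [-0.05 -0.06 -0.01] open 0.0418 appr [ 0.011 -0.    -1.   ]
```

```bash
python3 -m inch '[[0.25,-0.0006,0,-0.002,0],[0.25,-0.0006,0,-0.0045,0],[0.25,-0.0006,0,-0.0045,0]]' >/dev/null; python3 -c "
from h import *
st()"; 
```

```text
t 32.05 pos [0.4965 0.0711 0.0572] yaw 0.0394 F [ 0.2 -0.1 -2.4] M [-0.05 -0.12  0.04] open 0.0416 appr [ 0.011 -0.    -1.   ]
```

```bash
python3 -m inch '[[0.25,0,0,-0.0008,0],[0.25,0,0,-0.0012,0],[0.25,0,0,-0.0012,0]]' >/dev/null; python3 -c "
from h import *
st()"; 
```

```text
t 32.42 pos [0.4967 0.0712 0.0566] yaw 0.0394 F [-3.3  0.2  4.8] M [ 0.01  0.63 -0.07] open 0.0415 appr [ 0.011 -0.    -1.   ]
```

Contact as expected. Releasing, rising and backing off so the top camera sees everything.

```bash
python3 -m inch '[[0,0,0,0,0],[-0.4,0,0,0,0],[-0.4,0,0,0,0],[-0.4,0,0,0.03,0],[-0.4,0,0,0.07,0],[-0.4,0,0,0.11,0],[-0.4,-0.01,0.06,0.13,0],[-0.4,-0.02,0.12,0.15,0]]' >/dev/null; python3 -m inch '[[-0.4,-0.03,0.05,0,0],[-0.4,-0.06,0.1,0,0],[-0.4,-0.09,0.15,0,0],[-0.4,-0.11,0.2,0,0],[-0.4,-0.12,0.24,0,0],[-0.4,-0.12,0.24,0,0]]' >/dev/null; python3 -c "
from h import *
st(); snap('top','top8.png'); crop('top','a.png',210,150,310,260,5); crop('top','b.png',395,190,470,260,5)
cv2.imwrite('pics/c8.png',np.hstack([cv2.imread('pics/a.png')[:350*2],cv2.copyMakeBorder(cv2.imread('pics/b.png'),0,200,0,0,0)])[:, :800])"
```

```text
t 34.17 pos [0.356  0.4313 0.2064] yaw 0.0404 F [ 0.4 -0.3 -0.3] M [-0.04 -0.04 -0.  ] open 0.0651 appr [ 0.012  0.    -1.   ]
```

View pics/c8.png

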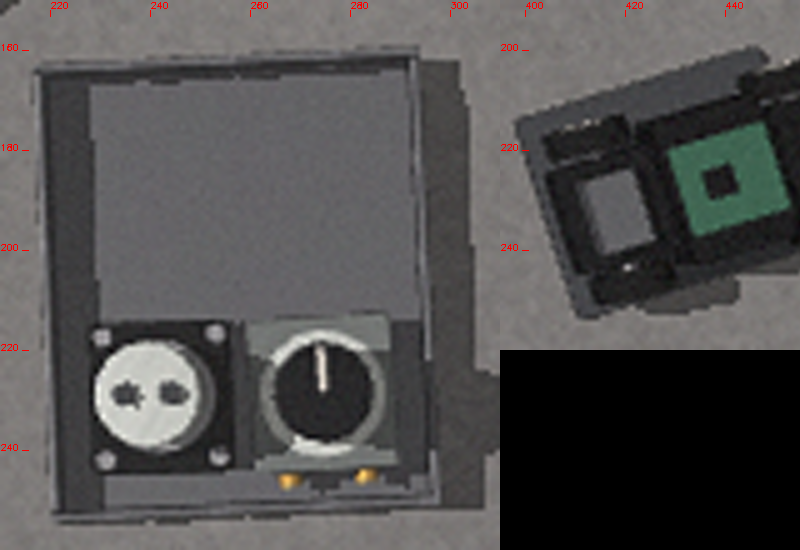

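View pics/top8.png

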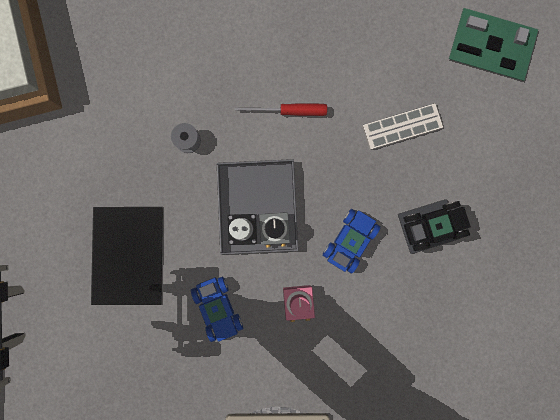

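The box and the can are back in their spots: knob at (274,229), can at (240,229). The car lies along the stand, with its green board at (440,226). One numeric comparison with the first picture follows.

```bash
python3 - <<'E'
from h import *
c=load('top'); a=cv2.imread('pics/top0.png'); b=cv2.imread('pics/top8.png')
def green(i,u0,v0,u1,v1,z):
    s=i[v0:v1,u0:u1].astype(int); m=(s[...,1]-s[...,2]>20)&(s[...,1]-s[...,0]>5)
    (x,y),_,_=r=cv2.minAreaRect(np.argwhere(m)[:,::-1].astype(np.float32)); return px2w(c,u0+x,v0+y,z).round(4),r[2],m.sum()
print(green(a,235,175,275,210,.042),green(b,425,205,460,245,.084-.002+.002))
for n,(u0,v0,u1,v1) in dict(can=(226,213,258,250),box=(259,213,292,252),tray_rim=(212,155,303,180)).items():
    t=a[v0:v1,u0:u1]; r=cv2.matchTemplate(b[v0-6:v1+6,u0-6:u1+6],t,cv2.TM_CCOEFF_NORMED); _,m,_,l=cv2.minMaxLoc(r)
    W=np.eye(2,3,dtype=np.float32); g=lambda i:cv2.cvtColor(i,cv2.COLOR_BGR2GRAY)[v0:v1,u0:u1]
    cc,W=cv2.findTransformECC(g(a),g(b),W,cv2.MOTION_EUCLIDEAN)
    p=W@np.array([(u1-u0)/2,(v1-v0)/2,1])-[(u1-u0)/2,(v1-v0)/2]
    print(n,np.array(l)-6,'px shift',p.round(2),'rot deg',np.degrees(np.arctan2(W[1,0],W[0,0])).round(2),round(cc,3))
E
```

```text
(array([0.5756, 0.045 , 0.042 ]), 90.0, np.int64(293)) (array([ 0.5014, -0.3241,  0.084 ]), 71.56504821777344, np.int64(323))
can [ 0 -1] px shift [-0.14 -0.76] rot deg 0.26 0.997
box [0 0] px shift [-0.04 -0.26] rot deg 0.35 0.986
tray_rim [0 0] px shift [-0.43 -0.14] rot deg -0.05 0.718
```

```bash
python3 -c "
from h import *
b=cv2.imread('pics/top8.png'); c=load('top')
s=b[205:245,425:460].astype(int); m=(s[...,1]-s[...,2]>20)&(s[...,1]-s[...,0]>5); v,u=np.argwhere(m).mean(0); print(px2w(c,425+u,205+v,.072))
print(robot.close_job())"
```

```text
[ 0.50182009 -0.32891997  0.072     ]
the job is handed in; nothing more can be done
None
```

The job is done and handed in. The control box and then the capacitor went onto the mat, the black car went onto the test stand, and both parts went back to their own spots in the tray. It took about 34 s of the 131 s allowed.

**Last checks, top camera:**
- **Control box and capacitor:** Compared with the first picture, the box is shifted by about 0.3 px (about 0.5 mm) and the capacitor by about 0.8 px (about 1.5 mm). Both are rotated less than 0.4°. Both stand upright.
- **Car:** Its roof board is at (0.502, -0.329), against a stand centre measured at (0.501, -0.329). Its direction is 17–18°, against about 17° for the stand.
- **Bystanders and look-alikes:** The full top view showed none of them moved. I compared that by eye only.

**Disagreements:**
- An earlier estimate from the wheels put the car about 5 mm off along the stand. I took that to be parallax on the wheel sides and trusted the roof board instead.
- My first roof-board figure, also about 5 mm off, used the wrong height; the figure above is corrected.
- The arm hid the car in the side view after placing. That its wheels hang free is inferred from the touchdown height and the top view.

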